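# Grade returned sample tubes by length on the tipping tube grader

## Task

Grade this batch of returned tubes: push the grey catch bin fully home under the grader, then raise the hopper by its black handle, slowly enough that the tubes roll down the chute without leaping, so that the short tubes drop through the slot into the bin and the long ones roll on into the end lane. When the hopper is empty, lower it gently back down onto the frame and let go; leave the other things on the bench where they are.

Things in the scene. Friction and masses are not known exactly. Their poses are not given: they have to be found in the camera images.
- tube_grader: Fixed bench tube grader of aluminium sheet, 133 mm wide, 340 mm long; origin on the worktop under the middle of its width. Its +y runs along it from the low end (y = -164 mm) to the hopper end, x across, z up. Inside it a chute, 123 mm wide with 32 mm sides, slopes down 17 degrees towards -y from the hopper's hinge to an end stop. Below the chute its low end is open for the catch bin.
- slot (a point): Middle of the slot in the chute floor, 88 mm above the worktop. The slot is 100 mm across (grader x) and 54 mm along, from grader y = -96 to -42 mm, with an 11 mm ledge at either side: 82 mm tubes that roll slowly fall through it into the bin, 116 mm tubes roll over it on the ledges. Hopper raised over 2 s or longer: tubes roll in order; jerked up in well under 1 s: they leap the slot or pile up.
- lane (a point): Middle of the floor of the end lane, the last 64 mm of the chute below the slot (grader y = -160 to -96 mm), about 70 mm above the worktop: room for two long tubes side by side against the end stop, whose top is 103 mm above the worktop.
- hopper (a joint): Tilt of the hopper (open tray 120 x 176 mm inside, walls 38 mm, no wall towards the chute, floor 122 mm above the worktop, 0.4 kg): 0 = level, down on the frame; grows as its handle end is raised; limit 0.8 rad. Almost frictionless: let go while raised it falls shut. Tubes start to roll out at about 0.1 to 0.2 rad; held at 0.6 rad it empties.
- hopper_hinge (a point): Middle of the hopper's hinge axis, which is level along the grader's x, at grader y = +30 mm, 121 mm above the worktop, at the head of the chute.
- hopper_handle (a point): Centre of the hopper's black round handle bar, 11 mm thick, along the grader's x, with 72 mm clear between its two arms and 40 mm clear to the hopper's end wall. Hopper down: grader y = +253 mm, 153 mm above the worktop (223 mm out from and 32 mm above the hinge axis); it moves on a circle of 225 mm radius about the hinge.
- catch_bin: Loose grey open bin with dark rubber floor, 115 mm across (x), 215 mm long (y), 46 mm high, 0.25 kg; origin under its centre, y about parallel to the grader's. Stands drawn out of the low end, 80 to 120 mm short of home; slides on the worktop along the grader's y between its plates, 4 mm play each side. Home against a solid stop bar its origin is at grader y = -117.5 mm, 60 mm still standing out.
- bin_end (a point): Middle of the outside of the bin's outer end (its -y end), 25 mm above the worktop: the flat wall to push on, towards the grader. At the rim above it a 60 mm wide pull lip stands out 9 mm.
- tube_long_1: Long screw-cap tube, 116 mm long, 30 mm in diameter at cap and foot ring, 30 g; dark red cap; origin at its middle on its axis, its x along its length. Starts lying across the hopper among the others, in any order.
- tube_long_2: Second long tube, the same as the first.
- tube_short_1: Short screw-cap tube, 82 mm long, 30 mm in diameter, 22 g, otherwise like the long ones (same cap). Starts lying across the hopper.
- tube_short_2: Second short tube, the same.
- tube_short_3: Third short tube, the same.
- pen: White marker pen with dark red cap, 130 x 14 x 15 mm, lying beside the grader on the robot's side; bystander.
- bench_timer: White bench timer, 62 x 62 x 22 mm, on the bench beyond the hopper's handle; bystander.
- cup: White-lidded specimen cup, 53 mm wide, 59 mm high, on the bench behind the catch bin; bystander.
- reagent: Brown reagent bottle with black cap, 48 mm wide, 95 mm high, in front of the drawer unit; bystander.
- tweezers: Steel forceps, 130 x 12 x 10 mm, lying beside the grader on the robot's side; bystander.
Not all that is in view belongs to the job. Leave any yellow look-alike of the tube_short_1 alone.

How it is judged:
On the way, in this order (a step that is already met when the one before it is completed fails the run):
1. the catch bin is home against its stop (within 8 mm) while the hopper is still down (y of catch_bin in the frame of tube_grader above -0.1255 m and value of joint hopper below 0.08 rad), for 0.2 s.
2. the hopper is raised well past the angle at which tubes roll (over 0.3 rad) (value of joint hopper above 0.3 rad), for 0.2 s.
At the end, for the whole second after the job is handed in: All three short tubes lie inside the catch bin and both long tubes lie in the end lane between the slot and the end stop, all at rest (under 30 mm/s); the bin is within 10 mm of home against its stop; the hopper is down (under 0.04 rad) (y of catch_bin in the frame of tube_grader above -0.1275 m and value of joint hopper below 0.04 rad and x of tube_short_1 in the frame of catch_bin between -0.055 and 0.055 m and y of tube_short_1 in the frame of catch_bin between -0.105 and 0.105 m and z of tube_short_1 in the frame of catch_bin between 0 and 0.055 m and linear speed of each of tube_short_1, tube_short_2, tube_short_3, tube_long_1, tube_long_2 below 0.03 m/s and x of tube_short_2 in the frame of catch_bin between -0.055 and 0.055 m and y of tube_short_2 in the frame of catch_bin between -0.105 and 0.105 m and z of tube_short_2 in the frame of catch_bin between 0 and 0.055 m and x of tube_short_3 in the frame of catch_bin between -0.055 and 0.055 m and y of tube_short_3 in the frame of catch_bin between -0.105 and 0.105 m and z of tube_short_3 in the frame of catch_bin between 0 and 0.055 m and x of tube_long_1 in the frame of tube_grader between -0.02 and 0.02 m and y of tube_long_1 in the frame of tube_grader between -0.16 and -0.09 m and z of tube_long_1 in the frame of tube_grader between 0.06 and 0.12 m and x of tube_long_2 in the frame of tube_grader between -0.02 and 0.02 m and y of tube_long_2 in the frame of tube_grader between -0.16 and -0.09 m and z of tube_long_2 in the frame of tube_grader between 0.06 and 0.12 m); the robot touches nothing.
It fails at once if the hopper is dropped or slammed: it swings down faster than 2.5 rad/s (velocity of joint hopper below -2.5 rad/s).
It fails at once if another thing on the bench (pen, tweezers, timer, cup or reagent bottle) is pushed more than 25 mm (distance of any of pen, tweezers, bench_timer, cup, reagent from where it was at the start of the episode above 0.025 m).
It also fails if it takes over 61 s, if anything falls off the work surface, if the arm or the gripper's body presses on something with over 40 N, if the wrist force passes 120 N, or if a joint passes its speed limit or range.

## Robot

A 6-joint arm with a two-finger parallel gripper is mounted at the origin on a cart in front of the work surface, level with it; the furniture and walls round the work are solid. World frame = base frame: x ahead of the robot, y to its left, z up, the work surface at z = 0. Lengths are in m, angles in rad, forces in N, time in s.
With the tool pointing down it reaches from about 0.225 to 0.875 m from the base axis. Payload 3.4 kg.
Tool frame: the origin (TCP) lies midway between the tips of the shut fingers; the grasp point (between the pads) lies 19 mm behind it (pinch_z is the distance from the TCP to the grasp point, in m); z points along the fingers, y is the line along which they close (so a half turn about z gives the same grasp; the last joint's range is limited). The gripper opens to 85 mm and grips with 20 to 120 N. Pads are 22 mm wide; open, the fingers measure 114 mm over their backs; the gripper's body (76 mm by 85 mm) begins 54 mm behind the grasp point. The pads swing forward as they close: fully open they stand 13 mm farther back than shut.
Start: joints at [-1.451, 0.276, 1.505, -0, 1.361, -0.121], TCP at [0.137, -0.558, 0.231] pointing down, gripper open.
Joint ranges: [-2.89, 2.89], [-0.75, 2.08], [0.22, 2.7], [-1.18, 4.32], [0.11, 2.71], [-2.7, 2.7]. Speed limits (rad/s): [2.57, 2.57, 3.14, 3.14, 3.14, 3.14].

## Interface

Orientations are given as a unit quaternion [w, x, y, z].
In Python, from rig import get_state, get_image, sign_off, pinch_z gives the robot as it stands.
- The arm moves only by the tool send_rows, never from a script. Its argument "steps" is one flat list of numbers, 5 for each row, row after row: the gripper's target within -1 to 1 (fully open at 1, half-way at 0, shut at -1), then the shift along the tool's x, y, z in cm, then the turn about the tool's z in degrees. In form: [gripper, x, y, z, roll, gripper, x, y, z, roll, ...]. A call has 1 to 12 rows; each row shifts and turns the commanded pose from where the row before left it, along the tool's axes as they then stand; what a row does not reach is not made up. A row lasts 1/10 s, in which the tool goes at most 50 mm and 8.59 degrees, less where a joint would pass 70% of its speed; a pose out of reach is approached as far as the arm can. A call is refused whole if a number of a shift passes 5 or a number of a turn 8.59, either way. A call with a gripper value outside its range is refused whole. The fingers move at their own pace and stop on an object; "newtons" is the grip in N (left out, the last holds). Time passes only in rows, so rows that do not move let the fingers close. It gives the time, the measured TCP pose, the force, the opening and the grip force at its end, in the units of the state.
- get_state(): the state, without advancing time (a new reading comes with each control period).
- get_image(name): name is "side" or "top"; returns a dict with "color" (420x560x3 uint8, red, green, blue), "mtx" (3x3 intrinsics, pixels), "T" (4x4, takes a point from camera to world coordinates). Camera axes: x right, y down, z forward; pixel columns grow to the right and rows downward; lengths in m; the calibration is good to about 2 mm. A picture is of the moment at which its call begins. There is no depth.
- sign_off(): hands the job in; it is judged then, once.
The state is a dict: "clock": time; "qpos": joint angles; "qd": joint speeds; "effort": joint torques, N m; "position": TCP position; "ee_rot": TCP orientation; "contact_force": force on the tool from outside, world axes, zero at the start; "moment": the same for the moment, N m; "width": finger opening in m; "gripper_force": force on a finger pad.
Only numpy, scipy, OpenCV 4.12 (cv2) and the standard library are available. Lean on these libraries where they do the work, as an engineer would, in place of code of your own. Each camera call takes 0.05 s, during which the arm holds its last target. There are 200 camera calls.

## Working session

There is one attempt and no reset: what is moved stays moved. The work goes in short steps, Python scripts to look and compute and a tool call to move; the robot and the scene stay as the last step left them, time stands still between calls to the robot, and variables do not carry over. Pictures are saved under pics/ and viewed, at most 10 in all, crops included, and the job is handed in when it is done.

Besides the shell and the picture viewer there is one more tool, called as name(argument=value, ...) on one line, values as JSON. send_rows: Moves the arm, as the interface text tells. Its arguments: {"type":"object","properties":{"steps":{"type":"array"},"newtons":{"type":"number"}},"required":["steps"]}

```bash
mkdir -p pics; python3 - <<'E'
from rig import *
import cv2,numpy as np
print(get_state(),pinch_z)
for n in("top","side"):
    d=get_image(n);cv2.imwrite(f"pics/{n}0.png",cv2.resize(d["color"][:,:,::-1],None,fx=1.42,fy=1.42,interpolation=cv2.INTER_CUBIC));print(n,d["mtx"].tolist(),d["T"].round(4).tolist())
E
```

```text
{'clock': 0.0, 'qpos': array([-1.45101413e+00,  2.76612785e-01,  1.50616928e+00, -4.08243026e-05,
        1.36070366e+00, -1.20996626e-01]), 'qd': array([-0.00126059,  0.00083525, -0.00195711, -0.00053768, -0.00045445,
       -0.00035715]), 'effort': array([ 2.93218793e-03, -4.16761494e+01, -2.45806825e+01,  2.72493680e-04,
        1.11310792e-02,  4.12932621e-07]), 'position': array([ 0.13703034, -0.55786844,  0.23041518]), 'ee_rot': array([-9.46547054e-04,  9.92760985e-01,  1.20102999e-01, -1.93845278e-05]), 'contact_force': array([ 0.61533402, -0.42309439,  0.19171676]), 'moment': array([-0.05768315, -0.00042735, -0.03110342]), 'gripper_force': 0.0, 'width': 0.08566220407998458} 0.0187
top [[510.2075230694356, 0.0, 285.2127594534362], [0.0, 510.2075230694356, 213.70322764770535], [0.0, 0.0, 1.0]] [[-0.0213, -0.9898, 0.1412, 0.4086], [-0.9996, 0.0238, 0.0164, 0.05], [-0.0196, -0.1408, -0.9898, 1.446], [0.0, 0.0, 0.0, 1.0]]
side [[421.53530314084986, 0.0, 294.697033023204], [0.0, 421.53530314084986, 206.49117397345432], [0.0, 0.0, 1.0]] [[0.9089, -0.2098, 0.3604, 0.0851], [-0.4163, -0.409, 0.812, -1.0678], [-0.0229, -0.8881, -0.4591, 0.7461], [0.0, 0.0, 0.0, 1.0]]
```

View pics/top0.png

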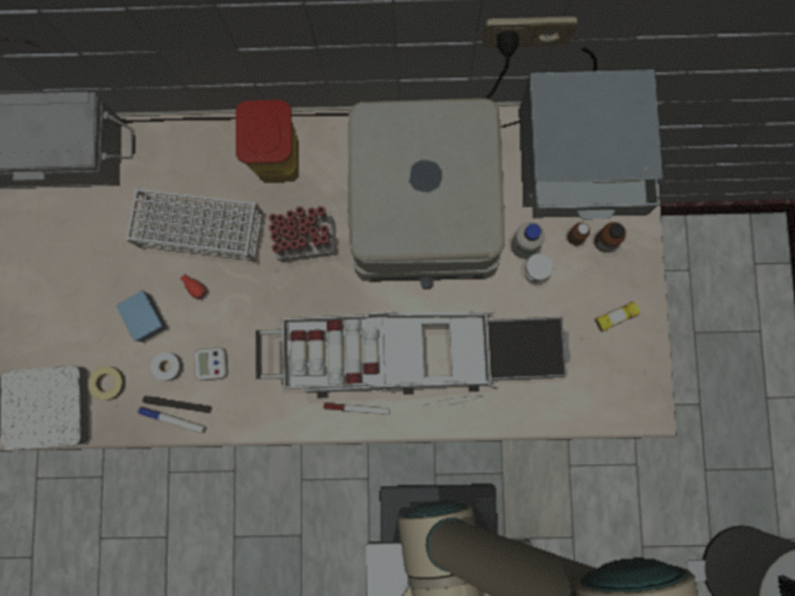

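View pics/side0.png

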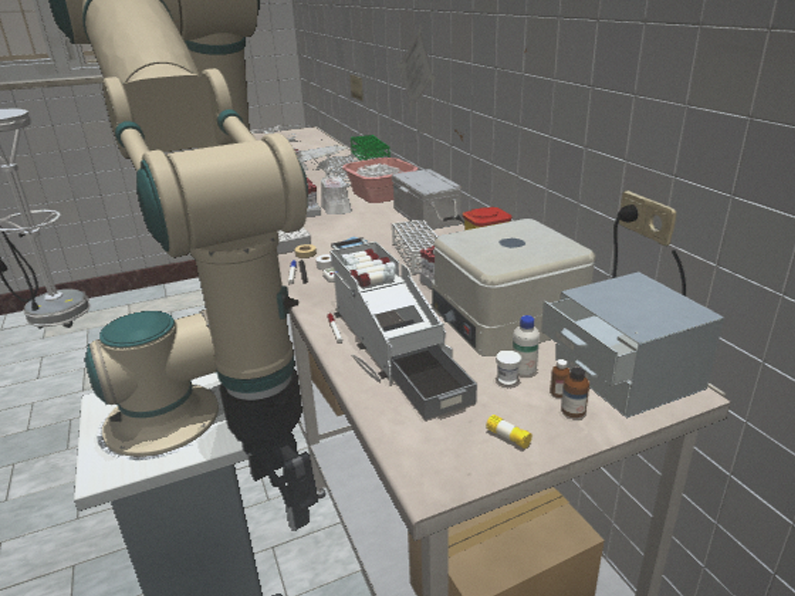

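Top view: grader runs from the handle at about (262,354) to the low end at (489,350). The bin is at (527,348) with its lip at (566,347), the tubes lie at (295–372, 350), and the yellow decoy is at (617,316). Lookalikes for the handle bar are the chute frame edge (285,354) and the black pen (177,404). For the bin they are the drawer unit (595,190) and the slot (437,349). By the description I choose the handle at (262,354) and the bin at (527,348), and check both in a close crop.

```bash
python3 - <<'E'
from rig import *
import cv2,numpy as np
d=get_image("top")["color"][210:285,170:410,::-1]
cv2.imwrite("pics/crop1.png",cv2.resize(d,(792,248),interpolation=cv2.INTER_CUBIC))
E
```

```text
(no output)
```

View pics/crop1.png

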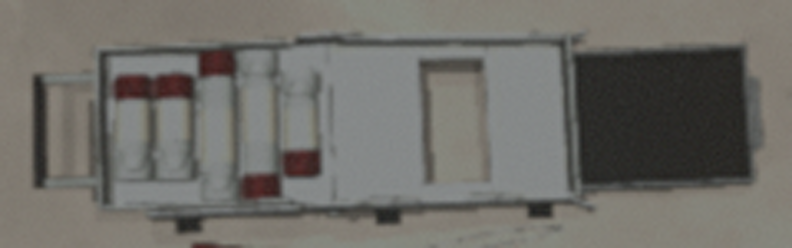

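The crop confirms it: handle bar centre (40,131), slot corners (421,62)/(484,62)/(488,183)/(425,184), bin outer rim from (744,46) to (751,180), lip at (757,113).

```bash
cat >h.py <<'E'
from rig import *
import numpy as np
def ray(d,u,v,z):
    r=d["T"][:3,:3]@np.linalg.solve(d["mtx"],[u,v,1.]);o=d["T"][:3,3]
    return o+r*(z-o[2])/r[2]
E
python3 - <<'E'
from h import *
d=get_image("top");T=lambda x,y,z:ray(d,170+(x+.5)/3.3-.5,210+(y+.5)/3.307-.5,z)[:2].round(4)
print("handle",T(40,131,.153),T(40,78,.153),T(40,185,.153))
c=np.array([T(421,62,.096),T(484,62,.08),T(488,183,.08),T(425,184,.096)]);print("slot",c.tolist(),c.mean(0))
print("bin rim",T(744,46,.046),T(751,180,.046),"lip",T(763,113,.046))
print("grader low",T(571,38,.103),T(579,203,.103))
h=T(40,131,.153);s=c.mean(0);v=h-s;print(np.linalg.norm(v),"exp .322; yaw",np.degrees(np.arctan2(-v[0],v[1])))
import math
for n,pts in {"pen":[(200,246)]}.items(): print(n,[T(*p,0.007) for p in pts])
E
```

```text
handle [0.508  0.3366] [0.549  0.3369] [0.4666 0.3363]
slot [[0.5609, 0.0412], [0.5615, -0.0102], [0.4635, -0.0105], [0.4631, 0.0404]] [0.51225  0.015225]
bin rim [ 0.5737 -0.2287] [ 0.4625 -0.2287] lip [ 0.5175 -0.2415]
grader low [ 0.5767 -0.0795] [ 0.4452 -0.0809]
0.321403100677327 exp .322; yaw 0.7576596472629106
pen [array([0.4187, 0.232 ])]
```

send_rows(steps=[-1,0,0,0,6.5,-1,0,0,0,6.5,-1,3.8,-2.6,0,0,-1,3.8,-2.6,0,0,-1,3.8,-2.6,0,0,-1,3.8,-2.6,0,0,-1,3.8,-2.6,0,0,-1,3.8,-2.6,0,0,-1,3.8,-2.6,0,0,-1,3.8,-2.6,0,0,-1,3.8,-2.6,0,0,-1,3.8,-2.6,0,0])

```text
clock: 1.4
position: [0.5148, -0.2918, 0.2312]
ee_rot: [0.0, 1.0, 0.007, -0.0]
contact_force: [0.8, -1.0, -0.8]
width: 0.0002
gripper_force: 0.0
```

send_rows(steps=[-1,0.2,0,4.5,0,-1,0,0,4.5,0,-1,0,0,4.5,0,-1,0,0,4.5,0,-1,0,0,3,0,-1,0,-1,0,0,-1,0,-1,0,0,-1,0,-1,0,0,-1,0,-1,0,0,-1,0,-1,0,0,-1,0,-1,0,0,-1,0,-1,0,0])

```text
clock: 2.6
position: [0.5166, -0.2247, 0.0234]
ee_rot: [0.003, 1.0, 0.007, 0.003]
contact_force: [-0.2, -5.8, 5.7]
width: 0.0
gripper_force: 3.1
```

send_rows(steps=[-1,0,-1,0,0,-1,0,-1,0,0,-1,0,-1,0,0,-1,0,-1,0,0,-1,0,-0.3,0,0,-1,0,-0.3,0,0,-1,0,0,0,0])

```text
clock: 3.3
position: [0.514, -0.1768, 0.0215]
ee_rot: [-0.0, 1.0, 0.007, 0.0]
contact_force: [-0.0, -2.9, 1.3]
width: -0.0001
gripper_force: 1.0
```

send_rows(steps=[-1,0,-0.4,0,0,-1,0,-0.4,0,0,-1,0,-0.3,0,0,-1,0,-0.2,0,0,-1,0,0,0,0])

```text
clock: 3.8
position: [0.5147, -0.1652, 0.0214]
ee_rot: [0.001, 1.0, 0.007, 0.001]
contact_force: [1.8, -6.7, 0.4]
width: 0.0
gripper_force: 3.4
```

send_rows(steps=[-1,0,-0.2,0,0,-1,0,-0.2,0,0,-1,0,-0.2,0,0,-1,0,0,0,0])

```text
clock: 4.2
position: [0.5185, -0.1641, 0.0227]
ee_rot: [0.006, 1.0, 0.008, 0.005]
contact_force: [4.1, -18.7, 0.2]
width: -0.0004
gripper_force: 9.1
```

send_rows(steps=[-1,-0.3,1.5,0,0,-1,0,4,0,0,-1,0,0,-4.5,0,-1,0,0,-4.5,0,-1,0,0,-4.5,0,-0.3,0,0,-4.5,0,-0.3,0,0,-4.5,0,-0.3,0,0,-4.5,0])

```text
clock: 5.0
position: [0.51, -0.2112, 0.2919]
ee_rot: [-0.002, 1.0, 0.007, -0.001]
contact_force: [0.4, 0.4, -0.1]
width: 0.0301
gripper_force: 0.0
```

send_rows(steps=[-0.3,0,-4.9,0,0,-0.3,0,-4.9,0,0,-0.3,0,-4.9,0,0,-0.3,0,-4.9,0,0,-0.3,0,-4.9,0,0,-0.3,0,-4.9,0,0,-0.3,0,-4.9,0,0,-0.3,0,-4.9,0,0,-0.3,0,-4.9,0,0,-0.3,0,-4.9,0,0,-0.3,0,-4.9,0,0,-0.3,0,0,0,0])

```text
clock: 6.2
position: [0.501, 0.3319, 0.2889]
ee_rot: [-0.001, 1.0, 0.01, -0.003]
contact_force: [-0.3, -1.8, -0.8]
width: 0.0296
gripper_force: 0.0
```

```bash
python3 - <<'E'
from h import *
import cv2
s=get_state();print(s["position"],s["width"],s["contact_force"])
a=get_image("top")["color"][195:300,170:410,::-1];b=get_image("side")["color"][130:310,220:340+20,::-1]
cv2.imwrite("pics/c2.png",np.vstack([cv2.resize(a,(792,346),interpolation=2),cv2.copyMakeBorder(cv2.resize(b,(196,252),interpolation=2),0,0,0,596,0)]))
E
```

```text
[0.5010014  0.33186421 0.28890676] 0.029577362488615797 [-0.30511561 -1.77688519 -0.82614482]
```

View pics/c2.png

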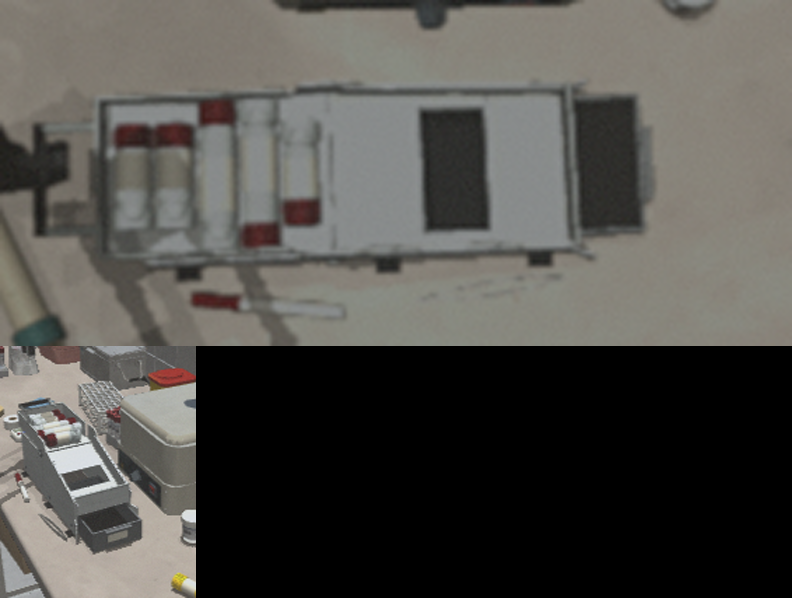

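The bin is home (rim now at crop x≈637, 110 px in). The tubes are undisturbed and the gripper is above the bar at (40,165).

send_rows(newtons=30, steps=[-0.3,0.7,-0.5,2,0,-0.3,0,0,4,0,-0.3,0,0,4,0,-0.3,0,0,3,0,-0.3,0,0,1.5,0,-0.3,0,0,1,0,-0.3,0,0,0,0])

```text
clock: 7.0
position: [0.5097, 0.3292, 0.1348]
ee_rot: [0.001, 1.0, 0.006, -0.002]
contact_force: [-0.2, 0.0, 0.5]
width: 0.03
gripper_force: 0.0
```

send_rows(steps=[-1,0,0,0,0,-1,0,0,0,0,-1,0,0,0,0,-1,0,0,0,0,-1,0,0,0,0])

```text
clock: 7.5
position: [0.5106, 0.3361, 0.1383]
ee_rot: [-0.005, 1.0, 0.006, 0.001]
contact_force: [-2.5, 12.2, -0.4]
width: 0.01
gripper_force: 29.2
```

send_rows(steps=[-1,0,-0.6,0,0,-1,0,0.1,-0.44,0,-1,0,0.1,-0.44,0,-1,0,0.1,-0.44,0,-1,0,0.1,-0.44,0,-1,0,0.1,-0.44,0,-1,0,0,0,0])

```text
clock: 8.2
position: [0.5107, 0.332, 0.1592]
ee_rot: [-0.0, 1.0, 0.007, 0.0]
contact_force: [-2.4, 2.4, -2.5]
width: 0.0102
gripper_force: 29.4
```

send_rows(steps=[-1,0,0.06,-0.22,0,-1,0,0.06,-0.22,0,-1,0,0.06,-0.22,0,-1,0,0.06,-0.22,0,-1,0,0.07,-0.22,0,-1,0,0.07,-0.22,0,-1,0,0.07,-0.22,0,-1,0,0.07,-0.22,0,-1,0,0.07,-0.22,0,-1,0,0.07,-0.22,0])

```text
clock: 9.2
position: [0.5108, 0.3257, 0.1807]
ee_rot: [-0.0, 1.0, 0.007, 0.0]
contact_force: [-2.8, 4.8, -2.3]
width: 0.0099
gripper_force: 29.2
```

send_rows(steps=[-1,0,0.08,-0.21,0,-1,0,0.08,-0.21,0,-1,0,0.08,-0.21,0,-1,0,0.08,-0.21,0,-1,0,0.09,-0.21,0,-1,0,0.09,-0.21,0,-1,0,0.09,-0.21,0,-1,0,0.09,-0.21,0,-1,0,0.09,-0.2,0,-1,0,0.09,-0.2,0])

```text
clock: 10.2
position: [0.511, 0.3173, 0.2017]
ee_rot: [-0.001, 1.0, 0.007, 0.0]
contact_force: [-1.8, 4.7, -0.1]
width: 0.0096
gripper_force: 29.2
```

```bash
python3 - <<'E'
from h import *
import cv2
s=get_state();print(s["position"],s["width"],s["contact_force"])
a=get_image("top")["color"][195:300,170:410,::-1]
cv2.imwrite("pics/c3.png",cv2.resize(a,(792,346),interpolation=2))
E
```

```text
[0.51098295 0.31728632 0.20165729] 0.00962840263173799 [-1.83667814  4.67189564 -0.08066445]
```

View pics/c3.png

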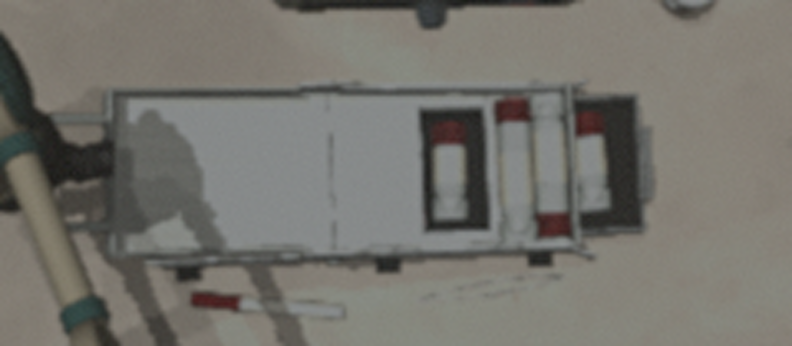

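Already sorted: hopper empty, both longs in the lane (513,165) and (550,165), shorts visible in the bin at (449,170) and (592,160). The third must be under the lane. I still need to go past 0.3 rad.

send_rows(steps=[-1,0,0.2,-0.4,0,-1,0,0.21,-0.4,0,-1,0,0.21,-0.4,0,-1,0,0.22,-0.4,0,-1,0,0.22,-0.39,0,-1,0,0.12,-0.2,0,-1,0,0,0,0,-1,0,0,0,0,-1,0,0,0,0,-1,0,0,0,0])

```text
clock: 11.25
position: [0.5112, 0.3057, 0.2238]
ee_rot: [-0.001, 1.0, 0.007, 0.0]
contact_force: [-2.1, 5.1, 1.0]
width: 0.0098
gripper_force: 29.3
```

```bash
python3 - <<'E'
from h import *
import cv2
print(get_state()["contact_force"])
a=get_image("side")["color"][200:300,210:350,::-1];b=get_image("top")["color"][195:300,170:410,::-1]
cv2.imwrite("pics/c4.png",np.vstack([cv2.resize(b,(560,240),interpolation=2),cv2.resize(a,(560,340+20),interpolation=2)]))
E
```

```text
[-2.14733449  5.13528029  1.03035792]
```

View pics/c4.png

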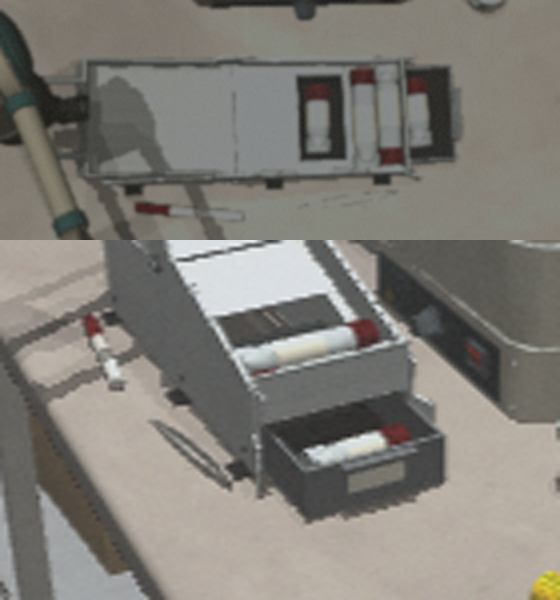

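Longs in the lane and bin home (one short at side (355,445), one under the slot). Lowering.

send_rows(steps=[-1,0,-0.22,0.39,0,-1,0,-0.22,0.4,0,-1,0,-0.21,0.4,0,-1,0,-0.21,0.4,0,-1,0,-0.2,0.41,0,-1,0,-0.19,0.41,0,-1,0,-0.18,0.41,0,-1,0,-0.17,0.41,0,-1,0,-0.17,0.42,0,-1,0,-0.16,0.42,0,-1,0,-0.14,0.43,0,-1,0,-0.14,0.43,0])

```text
clock: 12.55
position: [0.5108, 0.3278, 0.1743]
ee_rot: [-0.001, 1.0, 0.007, 0.0]
contact_force: [-2.5, 4.7, -0.2]
width: 0.0095
gripper_force: 29.9
```

send_rows(steps=[-1,0,-0.12,0.43,0,-1,0,-0.12,0.43,0,-1,0,-0.11,0.44,0,-1,0,-0.1,0.44,0,-1,0,-0.05,0.22,0,-1,0,-0.05,0.22,0,-1,0,-0.05,0.22,0,-1,0,-0.04,0.22,0,-1,0,-0.04,0.22,0])

```text
clock: 13.45
position: [0.5106, 0.3348, 0.1458]
ee_rot: [-0.001, 1.0, 0.007, 0.0]
contact_force: [-2.2, 6.9, -0.0]
width: 0.0097
gripper_force: 30.3
```

send_rows(steps=[-1,0,-0.04,0.22,0,-1,0,-0.04,0.2,0,-1,0,-0.03,0.2,0,-1,0,0,0.15,0,-1,0,0,0.1,0,-1,0,0,0,0])

```text
clock: 14.05
position: [0.5106, 0.3362, 0.137]
ee_rot: [-0.001, 1.0, 0.007, 0.0]
contact_force: [-3.3, 6.7, -0.8]
width: 0.0097
gripper_force: 30.3
```

send_rows(steps=[-1,0,0,0.15,0,-1,0,0,0.15,0,-1,0,0,0,0])

```text
clock: 14.35
position: [0.5107, 0.3363, 0.1365]
ee_rot: [-0.002, 1.0, 0.007, 0.001]
contact_force: [-5.8, 4.9, 10.1]
width: 0.0098
gripper_force: 31.4
```

Resting on the frame. Releasing and withdrawing straight up.

send_rows(steps=[-0.3,0,0,0,0,-0.3,0,0,0,0,-0.3,0,0,0,0,-0.3,0,0,-1,0,-0.3,0,0,-2,0,-0.3,0,0,-3,0,-0.3,0,0,-4,0,-0.3,0,0,-4,0,-0.3,0,0,-4,0,-0.3,-4,0,-2,0,-0.3,-4,0,0,0,-0.3,0,0,0,0])

```text
clock: 15.55
position: [0.4266, 0.3332, 0.3361]
ee_rot: [-0.0, 1.0, 0.008, 0.0]
contact_force: [0.6, 0.0, -1.0]
width: 0.0302
gripper_force: 0.0
```

```bash
python3 - <<'E'
from h import *
import cv2
print(get_state()["position"],get_state()["contact_force"])
a=get_image("side")["color"][150:300,210:350,::-1];b=get_image("top")["color"][195:300,170:410,::-1]
cv2.imwrite("pics/c5.png",np.vstack([cv2.resize(b,(480,210),interpolation=2),cv2.resize(a,(480,390),interpolation=2)]))
E
```

```text
[0.42662794 0.33320485 0.33605111] [ 0.61359641  0.046243   -1.02318651]
```

View pics/c5.png

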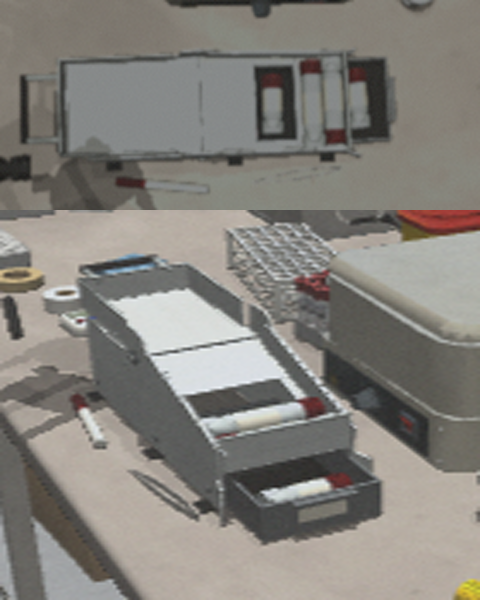

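The hopper is down and empty, the longs are in the lane at (310,100) and (333,100), and shorts show in the bin at (272,103) and (357,97). The third can only be in the bin under the lane.

```bash
python3 -c "
from rig import *
print(sign_off())"
```

```text
the job is handed in; nothing more can be done
None
```

The job is handed in at about 15.6 s of the 61 s: bin home, hopper raised to about 0.4 rad and set back down empty, both long tubes in the end lane and two short tubes visible in the bin; the third short tube was hidden from both cameras, so I inferred it is in the bin under the lane, and the hand-in returned no verdict.

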